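# Index the dish turntable to its next notch

## Task

Turn the culture dish to the next sector: pull the upright spring ring of the turntable up to unlock it, swing it counter-clockwise (seen from above) and let its pin spring fully down into the very next notch, not the one after. Turn gently: when the pin meets the side of a notch, stop pushing rather than force it. Leave the dish in its nest and the things lying around where they are.

Things in the scene. Friction and masses are not known exactly. Their poses are not given: they have to be found in the camera images.
- stand: Fixed round grey foot, 210 mm across, yaw varies; origin under its centre, z = turning axis. A track (top 36 mm up, 90 mm from the axis) has notches 13 mm wide, open upwards. The pin starts in the home notch, 156 deg counter-clockwise of the stand's x. The next notch is 36 to 60 deg further on; its place is adjustable and not measured: feel for it. The one after lies 48 deg beyond it.
- table_angle (a joint): Turn of the steel turntable (120 mm disc) about the vertical axis, rad: 0 at home, grows counter-clockwise seen from above, 0.63 to 1.05 in the next notch. Pushing it along at the ring, pin on the track, takes 2 to 7 N; it stays where left. An ear on its rim carries the ring plunger 90 mm from the axis. With the pin in a notch, sideways pushing meets a rigid stop; keep pin against notch under 30 N.
- ring_lift (a joint): Height of the spring plunger (ring, stem, pin), m: 0 = pin fully down in a notch, 0.008 to 0.009 = pin riding on the track, 0.014 = upper stop. A spring pulls it down with 8 N at 0, 12 N at 0.014. The 10 mm thick flat-ended pin drops by itself over a notch if nothing holds the ring up: a ring gripped fast cannot drop, one pushed along between loosely opened fingers can.
- pull_ring (a point): Centre of the upright steel pull ring on the plunger, 42 mm across, of 10 mm round bar; its plane holds the vertical and the radial direction, so it is 10 mm thick along its travel. Centre 105 mm above the table with the pin down, 90 mm from the turning axis; ring top 21 mm above the centre, a 16 mm wide collar begins 20 mm below. Pinch from above across the thickness. x points radially out.
- petri_dish: Closed dish, 87 mm across and 14 mm high, loose in a three-lug nest on the turntable, on the turning axis, underside 53 mm above the table; origin at the centre of its underside.
- tweezers: Steel tweezers, 16 x 130 x 9 mm, lying beside the foot; bystander. Origin at the centre of the underside, long along its y.
- timer: Digital timer, 70 x 64 x 17 mm, lying in front of the foot; bystander. Origin at the centre of the underside.
- marker_blue: Marker pen, 17 x 136 x 18 mm, lying to the left; bystander. Origin at the centre of the underside, long along its y.
There are look-alikes about, which are no part of the job. What is shaped like the petri_dish but orange or purple is not meant.

How it is judged:
By the outcome, as a careful person would: the job done as asked, in the order asked, and still so for the second after the job is handed in, with the robot touching nothing.
It also fails if it takes over 56 s, if anything falls off the work surface, if the arm or the gripper's body presses on something with over 40 N, if the wrist force passes 120 N, or if a joint passes its speed limit or range.

## Robot

A 6-joint arm with a two-finger parallel gripper is mounted at the origin on a cart in front of the work surface, level with it; the furniture and walls round the work are solid. World frame = base frame: x ahead of the robot, y to its left, z up, the work surface at z = 0. Lengths are in m, angles in rad, forces in N, time in s.
With the tool pointing down it reaches from about 0.3 to 0.875 m from the base axis. Payload 6.4 kg.
Tool frame: the origin (TCP) lies at the very end of the fingers, on their centre line; the grasp point (between the pads) lies 19 mm behind it; z points along the fingers, y is the direction in which the jaws open and shut (so a half turn about z gives the same grasp; the last joint's range is limited). The gripper opens to 88 mm and grips with 3 to 60 N. Pads are 18 mm wide; open, the fingers measure 123 mm over their backs; the gripper's body (75 mm by 187 mm) begins 45 mm behind the grasp point.
Start: joints at [1.07, 0.181, 1.607, -0, 1.354, -0.206], TCP at [0.167, 0.55, 0.239] pointing down, gripper open.
Joint ranges: [-2.99, 2.99], [-0.89, 2.07], [0.3, 2.58], [-1.14, 4.28], [0, 2.63], [-3.12, 3.12]. Speed limits (rad/s): [2.57, 2.57, 3.01, 3.14, 3.14, 3.14].

## Interface

Orientations are given as a unit quaternion [x, y, z, w].
In Python, from station import movep, servo_line, set_joints, move_gripper, pause, solve_ik, state, grab_frame, IKError, job_done, recognise gives the robot as it stands. Calls block until the motion is done:
- movep(position, orientation): joint-space move of the TCP to a pose.
- servo_line(position, v=0.15, rot=None): straight line of the TCP; rot=None keeps the orientation; v is the mean speed in m/s.
- set_joints(angles): joint-space move.
- move_gripper(opening): finger opening in m; the grip force is fixed at half the most; returns when the fingers have stopped.
- pause(seconds).
- solve_ik(position, orientation): joint angles nearest the present ones, or None.
- state(): the state.
- grab_frame(name): name is "scene" or "top"; returns a dict with "img" (384x512x3 uint8, blue, green, red), "depth" (384x512 float32, m along the optical axis (not along the pixel's ray), 0 where there is no reading), "fov_y" (degrees; the focal length in pixels is half the picture's height over the tangent of half this angle, whatever the lens; pixels are square), "cx", "cy" (the principal point, pixels), "D" ([k1, k2, p1, p2, k3] as OpenCV has them; the pictures are not rectified), "rvec" (rotation vector, rad) and "tvec" (3), from world to camera coordinates, as OpenCV has them. Camera axes: x right, y down, z forward; pixel columns grow to the right and rows downward; lengths in m; the calibration is good to about 2 mm. A picture is of the moment at which its call begins.
A pose or a line that the arm cannot do raises IKError and nothing moves.
- job_done(): hands the job in, once; it reports no verdict.
Trained networks look in the newest picture that a camera, given by its name, has taken for a name from the list of things; names that differ only in an ending like _2 or _b are one class to them, and where a whole thing is asked for, a point or a joint stands for the part that bears it (a point fixed in the world has none). Each returns a list of dicts, best first, with "p" (0 to 1); they miss things now and then, are a little off and sometimes report something else, mostly with a low value. They report only what shows in the picture. A call takes as long as a camera call. They do not tell look-alikes from the thing itself.
- recognise(camera, target): "location" ([x, y, z] in m, in world coordinates, good to about 4 mm: the middle of the surface that is visible of it).
The state is a dict: "t": time; "qpos": joint angles; "dq": joint speeds; "tau": joint torques, N m; "eef_pos": TCP position; "tcp_rot": TCP orientation; "ft_force": force on the tool from outside, world axes, zero at the start; "torque": the same for the moment, N m; "grip_width": finger opening in m.
Only numpy, scipy, OpenCV 4.12 (cv2) and the standard library are available. Lean on these libraries where they do the work, as an engineer would, in place of code of your own. Each camera call takes 0.05 s, during which the arm holds its last target.

## Working session

There is one attempt and no reset: what is moved stays moved. The work goes in short steps, each a Python script; the robot and the scene stay as the last script left them, time stands still between calls to the robot, and variables do not carry over. Pictures are saved under pics/ and viewed, and the job is handed in when it is done.

```bash
ls; mkdir -p pics; python3 - <<'E'
from station import *
import cv2,pickle
s=state(); print(s['t'],s['eef_pos'],s['tcp_rot'],s['grip_width'],s['ft_force'])
for c in ("scene","top"):
    f=grab_frame(c); pickle.dump(f,open(f'{c}0.pkl','wb')); cv2.imwrite(f'pics/{c}0.png',f['img'])
    print(c,f['fov_y'],f['cx'],f['cy'],f['D'],f['rvec'],f['tvec'])
    for n in ("pull_ring","petri_dish","stand","tweezers","timer","marker_blue"):
        print(n,[(r['p'],r['location']) for r in recognise(c,n)][:4])
print(state()['t'])
E
```

```text
pics
0.0 [0.16678123 0.54973543 0.237835  ] [ 1.46848556e-01  9.89158626e-01 -8.02555217e-04 -2.66352928e-04] 0.08837598395432048 [0.03751244 0.07898558 0.00228145]
scene 55.9812026394215 255.41971650401473 184.54330208166772 [-0.02612665  0.          0.          0.          0.        ] [ 0.73393589 -2.63398997  1.10195856] [0.5977186  0.08460455 0.90840734]
pull_ring [(0.59, [0.5324, 0.138, 0.0331])]
petri_dish [(0.88, [0.5704, 0.3365, 0.0046]), (0.81, [0.4238, 0.3401, 0.003]), (0.8, [0.562, 0.0952, 0.0592])]
stand [(0.91, [0.5362, 0.1375, 0.0306])]
tweezers [(0.6, [0.5236, 0.2159, 0.0089]), (0.58, [0.5334, 0.1413, 0.0292])]
timer [(0.94, [0.4175, 0.0799, 0.0154])]
marker_blue [(0.44, [0.5149, 0.1052, 0.0521])]
top 43.37753850447076 260.3992489627673 194.04064800397856 [-0.05583214  0.          0.          0.          0.        ] [ 2.13336754 -2.14798498  0.14050299] [0.29205109 0.52027451 1.1199221 ]
pull_ring []
petri_dish [(0.97, [0.5662, 0.0964, 0.0571]), (0.93, [0.422, 0.3415, 0.0058]), (0.82, [0.5688, 0.3386, 0.0084])]
stand [(0.61, [0.5586, 0.1043, 0.0358])]
tweezers [(0.63, [0.4773, 0.0917, 0.1186])]
timer [(0.57, [0.4193, 0.0641, 0.0137])]
marker_blue [(0.81, [0.4702, 0.5034, 0.0172])]
0.7
```

View pics/scene0.png

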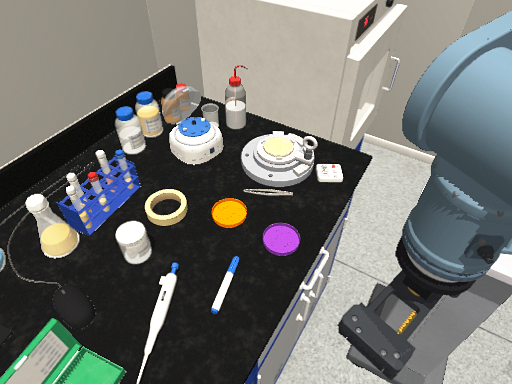

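View pics/top0.png

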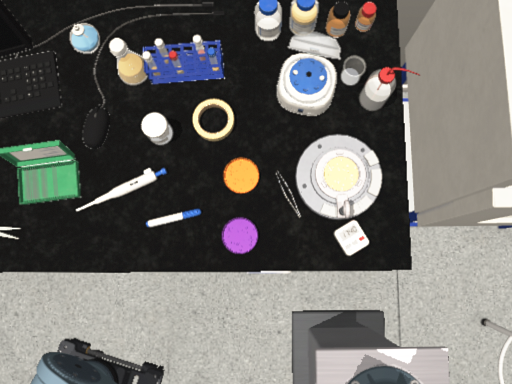

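The scene view shows the stand at about (279,157) with the ring at (310,143). In the top view the stand is at (340,177) and the ring at (346,208). The timer is just beside the ring at (351,238) and the tweezers are at (288,194). Dish candidates in the top view are yellow at (341,174), orange at (241,175) and purple at (240,236). I choose the yellow one because it sits on the turntable. Next I'll check it in close crops and with the depth data.

```bash
cat > h.py <<'E'
import numpy as np,cv2,pickle
def cloud(f):
    h,w=f['depth'].shape; fl=h/2/np.tan(np.radians(f['fov_y'])/2)
    K=np.array([[fl,0,f['cx']],[0,fl,f['cy']],[0,0,1.]])
    u,v=np.meshgrid(np.arange(w),np.arange(h))
    n=cv2.undistortPoints(np.stack([u,v],-1).reshape(-1,1,2).astype(np.float64),K,np.array(f['D'])).reshape(-1,2)
    d=f['depth'].reshape(-1).astype(float)
    pc=np.c_[n*d[:,None],d]; R=cv2.Rodrigues(np.array(f['rvec'],float))[0]
    P=(pc-np.array(f['tvec']))@R; P[d==0]=np.nan
    return P.reshape(h,w,3)
def proj(f,pts):
    h=f['depth'].shape[0]; fl=h/2/np.tan(np.radians(f['fov_y'])/2)
    K=np.array([[fl,0,f['cx']],[0,fl,f['cy']],[0,0,1.]])
    return cv2.projectPoints(np.atleast_2d(np.array(pts,float)),np.array(f['rvec'],float),np.array(f['tvec'],float),K,np.array(f['D'],float))[0].reshape(-1,2)
E
python3 - <<'E'
from h import *
for c,(x0,y0,x1,y1) in (("scene",(230,125,350,195)),("top",(280,120,400,265))):
    f=pickle.load(open(f'{c}0.pkl','rb')); P=cloud(f)[y0:y1,x0:x1]; 
    cr=f['img'][y0:y1,x0:x1]; s=4 if c=="top" else 6
    cv2.imwrite(f'pics/{c}crop.png',cv2.resize(cr,None,fx=s,fy=s,interpolation=cv2.INTER_CUBIC))
    Q=P.reshape(-1,3); 
    z=Q[:,2]
    print(c,np.histogram(z[~np.isnan(z)],bins=np.arange(-.01,.15,.01)))
    m=(z>.083)&(z<.14); print('ring',m.sum(),np.nanmedian(Q[m],0),Q[m].min(0),Q[m].max(0))
    b,g,r=cr.reshape(-1,3).astype(int).T
    m=(r-b>35)&(g-b>25)&(z>.05)&(z<.08); print('dish',m.sum(),(Q[m].min(0)+Q[m].max(0))/2,Q[m].max(0)-Q[m].min(0))
    m=(z>.03)&(z<.045); print('track',m.sum(),Q[m].min(0),Q[m].max(0))
    # circle fit of outer edge of foot: points z>0.015
    m=((z>.01)&(z<.045)); q=Q[m][:,:2]; (cx,cy),rr=cv2.minEnclosingCircle(q.astype(np.float32)); print('foot',cx,cy,rr)
E
```

```text
scene (array([ 972, 3090,  611, 1013,  462,  252,  696,  357,   32,   19,   39,
         27,   33,   33,    0]), array([-0.01,  0.  ,  0.01,  0.02,  0.03,  0.04,  0.05,  0.06,  0.07,
        0.08,  0.09,  0.1 ,  0.11,  0.12,  0.13,  0.14]))
ring 145 [0.47486054 0.09738238 0.10716717] [0.4543714  0.09047263 0.08312275] [0.49387932 0.10266127 0.12745598]
dish 407 [0.5642119  0.0986819  0.06370402] [0.08638273 0.08669224 0.01565008]
track 644 [ 0.46447162 -0.00696605  0.03009746] [0.64418547 0.16764959 0.04499565]
foot 0.5730451941490173 0.05528023838996887 0.19905278086662292
top (array([6482, 4498,  891, 1939, 1105,  348, 1600,  333,   22,    9,   24,
          7,   28,   44,    0]), array([-0.01,  0.  ,  0.01,  0.02,  0.03,  0.04,  0.05,  0.06,  0.07,
        0.08,  0.09,  0.1 ,  0.11,  0.12,  0.13,  0.14]))
ring 107 [0.47807791 0.09630277 0.11760784] [0.45889372 0.0896623  0.08535061] [0.49728601 0.10116619 0.12761183]
dish 872 [0.56826492 0.09668932 0.06018075] [0.08301316 0.08264139 0.01641878]
track 1331 [ 0.46622791 -0.00299188  0.03001793] [0.65180388 0.18492932 0.04494296]
foot 0.5248607993125916 0.08907008171081543 0.14766740798950195
```

View pics/scenecrop.png

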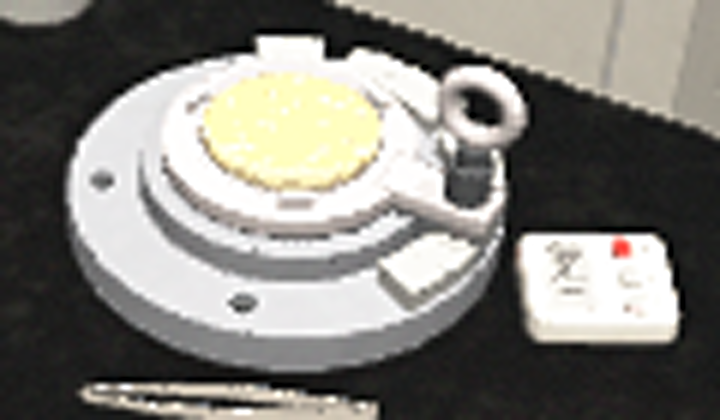

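View pics/topcrop.png

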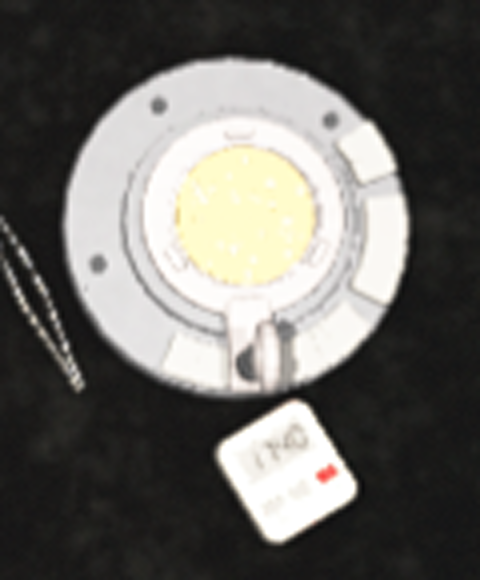

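The crops confirm the yellow dish on the turntable, with the ring above the ear on the robot side. The ring stands in the radial plane at world bearing about 180°. Gaps in the track show at top-crop (385,300) and (395,190). Next I'll unwrap the track plane into polar form to get the axis and the notch bearings.

```bash
python3 - <<'E'
from h import *
from scipy.optimize import least_squares
C=[]
for c in ("scene","top"):
    f=pickle.load(open(f'{c}0.pkl','rb')); P=cloud(f).reshape(-1,3); im=f['img']
    b,g,r=im.reshape(-1,3).astype(int).T
    m=(r-b>35)&(g-b>25)&(P[:,2]>.06)&(P[:,2]<.075)&(np.hypot(P[:,0]-.566,P[:,1]-.097)<.05)
    (x,y),rr=cv2.minEnclosingCircle(P[m][:,:2].astype(np.float32)); print(c,'dish',x,y,rr, np.median(P[m][:,2]))
    # turntable disc top
    C.append((x,y))
    # ring plane
    d=np.hypot(P[:,0]-.566,P[:,1]-.097); m=(P[:,2]>.088)&(P[:,2]<.13)&(d<.13); q=P[m]
    ce=(q[:,:2].min(0)+q[:,:2].max(0))/2; 
    w,V=np.linalg.eigh(np.cov(q[:,:2].T)); print('ring mean',q.mean(0),'dir deg',np.degrees(np.arctan2(V[1,1],V[0,1])),np.sqrt(w),'zmax',q[:,2].max())
# foot fit in top: height ~? points on foot top
f=pickle.load(open('top0.pkl','rb')); P=cloud(f).reshape(-1,3)
d=np.hypot(P[:,0]-.566,P[:,1]-.097)
m=(P[:,2]>.012)&(P[:,2]<.033)&(d<.115)
print('foot z',np.percentile(P[m][:,2],[10,50,90]),P[m].min(0),P[m].max(0))
(x,y),rr=cv2.minEnclosingCircle(P[m][:,:2].astype(np.float32)); print('foot',x,y,rr)
cx,cy=x,y
for c in ("top","scene"):
    f=pickle.load(open(f'{c}0.pkl','rb'))
    th=np.radians(np.arange(120,320,.25)); rad=np.arange(.06,.11,.0005)
    T,R=np.meshgrid(th,rad)
    uv=proj(f,np.c_[(cx+R*np.cos(T)).ravel(),(cy+R*np.sin(T)).ravel(),np.full(T.size,.036)]).reshape(*T.shape,2).astype(np.float32)
    o=cv2.remap(f['img'],uv[...,0],uv[...,1],cv2.INTER_LINEAR)
    D=cv2.remap(cloud(f)[...,2].astype(np.float32),uv[...,0],uv[...,1],cv2.INTER_NEAREST)
    o=cv2.resize(o,None,fx=1,fy=2); Dv=cv2.resize(np.clip((D-.01)/.05*255,0,255).astype(np.uint8),None,fx=1,fy=2)
    o=np.vstack([o,cv2.cvtColor(Dv,cv2.COLOR_GRAY2BGR)])
    for k in range(120,320,20): cv2.putText(o,str(k),((k-120)*4,10),0,.4,(0,0,255)); cv2.line(o,((k-120)*4,0),((k-120)*4,6),(0,0,255))
    cv2.imwrite(f'pics/polar_{c}.png',o)
E
```

```text
scene dish 0.5633994936943054 0.10004499554634094 0.04294634610414505 0.0610393834184243
ring mean [0.47465079 0.09700103 0.10907293] dir deg -177.29153487318652 [0.00208316 0.01137705] zmax 0.12745597835155723
top dish 0.5669386386871338 0.0988677516579628 0.04205973073840141 0.06088158298096797
ring mean [0.47757183 0.09585957 0.11313175] dir deg -178.07968013138483 [0.00267449 0.01047498] zmax 0.12761183338482496
foot z [0.02048692 0.02383098 0.02851227] [ 0.45308437 -0.00329856  0.01220057] [0.67242732 0.20137508 0.03298375]
foot 0.5619871616363525 0.09538473933935165 0.11069203168153763<stdin>:29: RuntimeWarning: invalid value encountered in cast
```

View pics/polar_top.png

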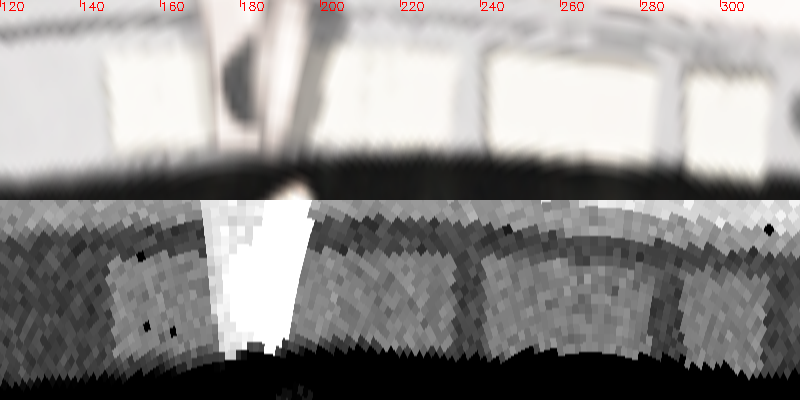

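View pics/polar_scene.png

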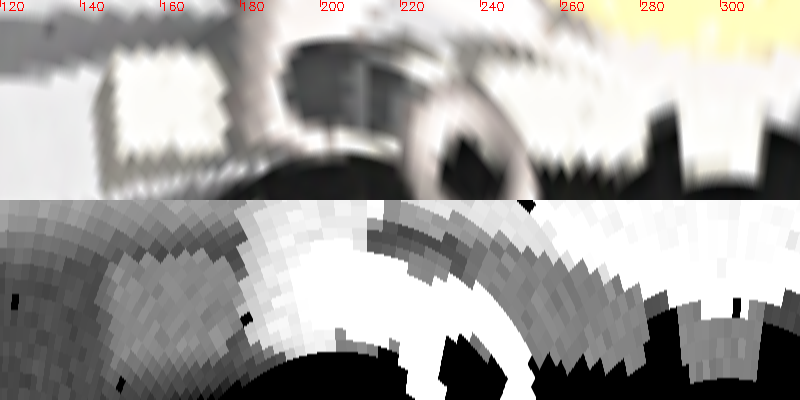

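Home is at bearing about 182°. The next notch is about 237° and the one after about 285°, which fits the stated 48° spacing, so the expected turn is about 0.95 rad. Before reaching I'll check clearance to the cabinet and the joint solutions along the arc.

```bash
cat >> h.py <<'E'
from scipy.spatial.transform import Rotation as Rn
C0=np.array([.566,.0992]); RR=.09
def rot(a,flip):   # a = bearing of ring (rad); tool z down, tool y along the tangent
    x=np.array([np.cos(a),np.sin(a),0])*(1 if not flip else -1)
    z=np.array([0,0,-1.]); y=np.cross(z,x)
    return Rn.from_matrix(np.c_[x,y,z]).as_quat()
def pos(a,z,C=C0,r=RR): return [C[0]+r*np.cos(a),C[1]+r*np.sin(a),z]
E
python3 - <<'E'
from h import *
from station import *
for c in ("scene","top"):
    f=pickle.load(open(f'{c}0.pkl','rb')); P=cloud(f).reshape(-1,3)
    m=(P[:,2]>.1)&(P[:,2]<1)&(np.hypot(P[:,0]-.52,P[:,1]-.04)<.3)&(np.hypot(P[:,0]-.476,P[:,1]-.097)>.03)
    q=P[m]; d=np.hypot(q[:,0]-.514,q[:,1]-.026); i=np.argsort(d)[:1]; print(c,m.sum(),q[i],d[i], q.min(0) if len(q) else 0,q.max(0) if len(q) else 0)
    m=(P[:,1]<-.05)&(P[:,2]>.1)&(P[:,0]<.9); 
    if m.sum(): print('wall y max',np.percentile(P[m][:,1],[90,99,100]),P[m].min(0))
    # turntable disc fit: top face of disc
    z=P[:,2]; d=np.hypot(P[:,0]-.566,P[:,1]-.099); m=(d<.063)&(z>.044)&(z<.058); print('disc',P[m][:,:2].min(0),P[m][:,:2].max(0),(P[m][:,:2].min(0)+P[m][:,:2].max(0))/2)
for fl in (0,1):
  for a in (182,197,220,237,242):
    q=solve_ik(pos(np.radians(a),.09),rot(np.radians(a),fl)); print(fl,a,None if q is None else np.round(q,2))
s=state();print(s['t'],s['qpos'])
E
```

```text
scene 7320 [[ 0.51065099 -0.17450072  0.24934188]] [0.20052868] [ 0.46115366 -0.25952148  0.10001389] [0.79365061 0.03712162 0.33478883]
wall y max [-0.17795672 -0.17565766 -0.05028026] [ 0.08859618 -1.28114429  0.10001238]
disc [0.50343214 0.03903779] [0.62606734 0.1567774 ] [0.56474974 0.09790759]
top 7233 [[ 0.51887862 -0.17555992  0.18574465]] [0.20161896] [ 0.46597175 -0.25364605  0.10005236] [0.8014724  0.03716421 0.33477396]
wall y max [-0.17706025 -0.17587487 -0.05024865] [ 0.46593826 -0.27720167  0.100113  ]
disc [0.50403204 0.03742424] [0.62667406 0.15566457] [0.56535305 0.0965444 ]
0 182 [-0.05  0.18  1.94 -0.    1.02 -1.65]
0 197 [-0.09  0.18  1.94 -0.    1.02 -1.96]
0 220 [-0.16  0.21  1.91 -0.    1.02 -2.42]
0 237 [-0.18  0.24  1.86 -0.    1.03 -2.75]
0 242 [-0.19  0.26  1.85 -0.    1.04 -2.84]
1 182 [-0.05  0.18  1.94 -0.    1.02  1.49]
1 197 [-0.09  0.18  1.94 -0.    1.02  1.18]
1 220 [-0.16  0.21  1.91 -0.    1.02  0.72]
1 237 [-0.18  0.24  1.86 -0.    1.03  0.39]
1 242 [-0.19  0.26  1.85 -0.    1.04  0.3 ]
0.7 [ 1.06968407e+00  1.80769950e-01  1.60699182e+00  1.35233186e-05
  1.35378225e+00 -2.06278512e-01]
```

The wall is at y = -0.175 and the gripper needs about 0.1, so there is enough clearance. The flipped solution stays well within the joint range. Now I'll hover over the ring.

```bash
sed -i 's/C0=np.array(.*\]); RR/C0=np.array([.5658,.0988]); RR/' h.py; python3 - <<'E'
from h import *
from station import *
a=np.radians(182)
print(pos(a,.17))
movep(pos(a,.24),rot(a,1))
move_gripper(.035)
servo_line(pos(a,.16))
s=state();print(s['t'],s['eef_pos'],s['grip_width'],s['ft_force'])
for c,(x0,y0,x1,y1) in (("scene",(200,70,400,220)),("top",(280,120,400,265))):
    f=grab_frame(c); pickle.dump(f,open(f'{c}1.pkl','wb')); 
    cr=f['img'][y0:y1,x0:x1].copy(); cv2.imwrite(f'pics/{c}1.png',cv2.resize(cr,None,fx=4,fy=4,interpolation=cv2.INTER_CUBIC))
E
```

```text
[np.float64(0.47585482556828135), np.float64(0.09565904529677492), 0.17]
4.2667 [0.47635618 0.09563925 0.16061293] 0.0350963920730175 [ 0.66983625 -0.62017107  0.04639903]
```

View pics/scene1.png

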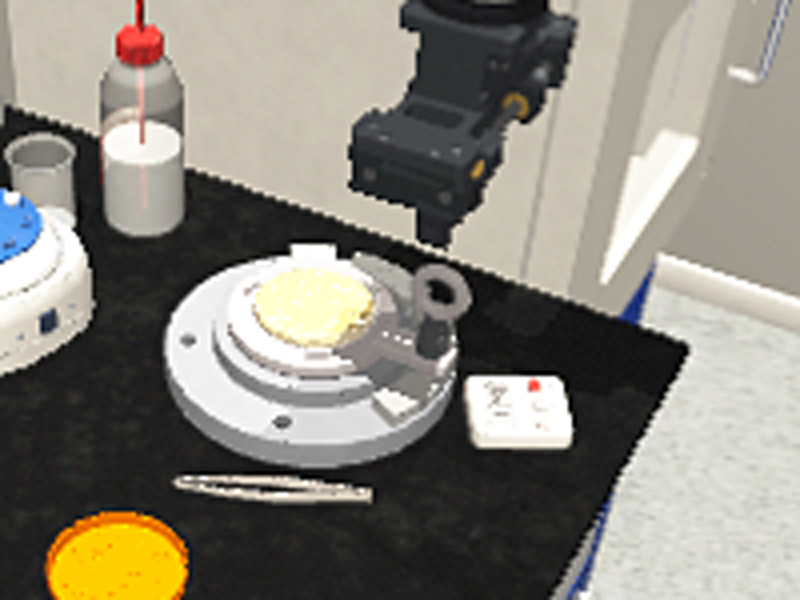

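The fingers hang directly above the ring: finger tip at crop (435,245), ring at (443,293), with the jaw axis running along the view. Next I'll descend, then close in steps and centre the jaws by the sideways force.

```bash
python3 - <<'E'
from h import *
from station import *
a=np.radians(182)
servo_line(pos(a,.125),v=.1); servo_line(pos(a,.091),v=.05)
def F(): 
    return np.mean([np.array(state()['ft_force']) for _ in range(1)],0)
pause(.1);b=F();print('base',b,state()['t'])
for w in (.024,.020,.017,.015,.0135,.0125):
    move_gripper(w); s=state(); d=s['ft_force']-b
    print(w,round(s['t'],2),round(s['grip_width'],4),np.round(d,2),np.round(s['eef_pos'],4))
    if np.hypot(*d[:2])>2.5: break
E
```

```text
base [0.04536778 0.25480022 0.03812349] 5.8
0.024 6.17 0.0238 [ 0.1  -0.05 -0.32] [0.4759 0.0957 0.0911]
0.02 6.44 0.02 [ 0.33 -0.18  0.19] [0.4758 0.0957 0.091 ]
0.017 6.7 0.0172 [ 0.33 -0.77  0.22] [0.4759 0.0956 0.091 ]
0.015 6.94 0.0148 [ 0.72 -0.77  0.08] [0.4759 0.0957 0.091 ]
0.0135 7.17 0.0134 [ 0.14 -1.06  0.15] [0.4758 0.0955 0.091 ]
0.0125 7.38 0.0126 [-0.02 -2.11 -0.14] [0.4758 0.0956 0.091 ]
```

```bash
python3 - <<'E'
from h import *
from station import *
a=np.radians(182)
b=np.array([.05,.25,.04])
s=state(); p=s['eef_pos'].copy() if hasattr(s['eef_pos'],'copy') else np.array(s['eef_pos'])
p=np.array(pos(a,.091)); p[1]-=.0006
servo_line(p,v=.02)
for w in (.0115,.0105,.0097,0.0):
    move_gripper(w); s=state(); d=s['ft_force']-b
    print(w,round(s['t'],2),round(s['grip_width'],4),np.round(d,2),np.round(s['eef_pos'],4))
    if np.hypot(*d[:2])>6: break
E
```

```text
0.0115 7.85 0.0114 [-0.06 -1.02  0.78] [0.4759 0.095  0.091 ]
0.0105 8.07 0.0105 [-0.36 -2.39 -0.35] [0.4759 0.095  0.091 ]
0.0097 8.28 0.0095 [-1.58 -1.49  0.7 ] [0.4759 0.095  0.091 ]
0.0 8.5 0.0085 [-0.57 -3.17  0.96] [0.4759 0.095  0.0911]
```

The grip is in place with only about 3 N sideways. Now the lift.

```bash
python3 - <<'E'
from h import *
from station import *
a=np.radians(182)
b=np.array([.05,.25,.04])
p=np.array(pos(a,.091)); p[1]-=.0006
for dz in (.003,.006,.009,.0115):
    servo_line([p[0],p[1],.091+dz],v=.03); s=state()
    print(dz,round(s['t'],2),round(s['grip_width'],4),np.round(s['ft_force']-b,2),np.round(s['eef_pos'],4))
for c,(x0,y0,x1,y1) in (("scene",(240,100,360,190)),):
    f=grab_frame(c); pickle.dump(f,open(f'{c}2.pkl','wb')); 
    cr=f['img'][y0:y1,x0:x1].copy(); cv2.imwrite(f'pics/{c}2.png',cv2.resize(cr,None,fx=6,fy=6,interpolation=cv2.INTER_CUBIC))
E
```

```text
0.003 8.75 0.0085 [ 3.71 -2.92 -9.79] [0.4757 0.095  0.0935]
0.006 9.0 0.0086 [  4.63  -2.77 -10.17] [0.4758 0.095  0.0966]
0.009 9.25 0.0086 [  3.48  -3.22 -11.01] [0.4757 0.095  0.0997]
0.0115 9.5 0.0082 [  4.53  -3.05 -11.91] [0.4757 0.095  0.1021]
```

View pics/scene2.png

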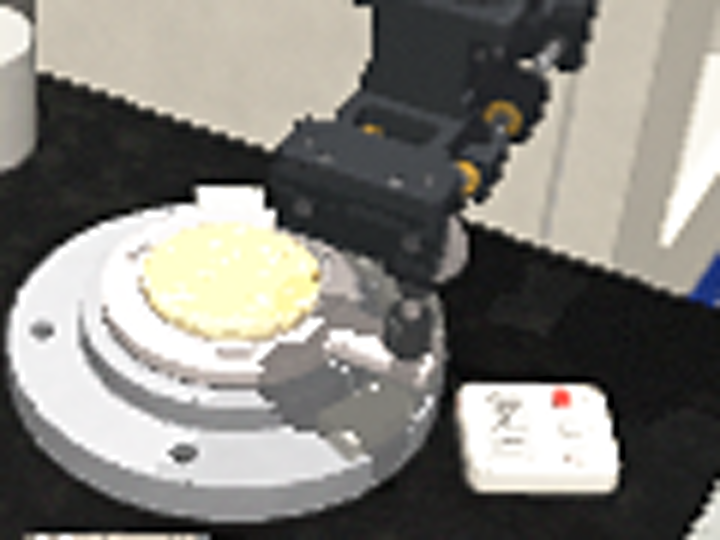

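The ring rises with the gripper. Fz went from about -10 to -12 N, which matches the spring at about 11 mm of lift. Next I'll swing 15° gripped, watching the force.

```bash
python3 - <<'E'
from h import *
from station import *
b=np.array([.05,.25,.04])
for k in np.arange(1.5,15.1,1.5):
    a=np.radians(182.4+k); servo_line(pos(a,.1025),v=.03,rot=rot(a,1)); s=state(); d=s['ft_force']-b
    t=np.array([-np.sin(a),np.cos(a),0]); r=np.array([np.cos(a),np.sin(a),0])
    print(round(k,1),round(s['t'],2),round(s['grip_width'],4),'tan',np.round(d@t,1),'rad',np.round(d@r,1),'z',round(d[2],1))
    if abs(d@t)>14: print('STOP');break
E
```

```text
1.5 9.8 0.0086 tan 3.0 rad -4.0 z -12.5
3.0 10.05 0.0086 tan 2.7 rad -3.6 z -13.2
4.5 10.3 0.0091 tan 3.0 rad -3.4 z -12.3
6.0 10.55 0.0085 tan 2.8 rad -1.5 z -11.8
7.5 10.8 0.0083 tan 2.1 rad -0.7 z -11.5
9.0 11.05 0.0084 tan 2.5 rad 0.8 z -12.9
10.5 11.3 0.0084 tan 2.9 rad 1.5 z -11.4
12.0 11.55 0.0083 tan 2.7 rad 2.9 z -12.1
13.5 11.8 0.0082 tan 2.4 rad 4.5 z -13.4
15.0 12.05 0.0086 tan 2.9 rad 4.3 z -12.0
```

It is moving freely with little force. Now I'll loosen so the ring can settle on the track, and check with a picture.

```bash
python3 - <<'E'
from h import *
from station import *
a=np.radians(197.4)
move_gripper(.018); pause(.1); s=state(); print(s['t'],s['grip_width'],s['ft_force'],s['eef_pos'])
servo_line(pos(a,.098),v=.03); s=state(); print(s['t'],s['ft_force'])
for c,(x0,y0,x1,y1) in (("scene",(240,100,360,190)),("top",(280,120,400,265))):
    f=grab_frame(c); pickle.dump(f,open(f'{c}3.pkl','wb')); 
    cr=f['img'][y0:y1,x0:x1].copy(); cv2.imwrite(f'pics/{c}3.png',cv2.resize(cr,None,fx=4,fy=4,interpolation=cv2.INTER_CUBIC))
E
python3 -c "
import cv2,numpy as np
a=cv2.imread('pics/scene3.png');b=cv2.imread('pics/top3.png')
a=cv2.resize(a,None,fx=.65,fy=.65);h=max(a.shape[0],b.shape[0])
b=cv2.resize(b,None,fx=.9,fy=.9)
o=np.zeros((h,a.shape[1]+b.shape[1],3),np.uint8);o[:a.shape[0],:a.shape[1]]=a;o[:b.shape[0],a.shape[1]:]=b;print(o.shape);cv2.imwrite('pics/both3.png',o)"
```

```text
12.5 0.017989325722763815 [-0.78910117 -0.61461893 -0.03180098] [0.48096129 0.07195228 0.1034283 ]
12.8 [ 0.24002303 -1.30380257 -0.24984937]
(580, 744, 3)
```

View pics/both3.png

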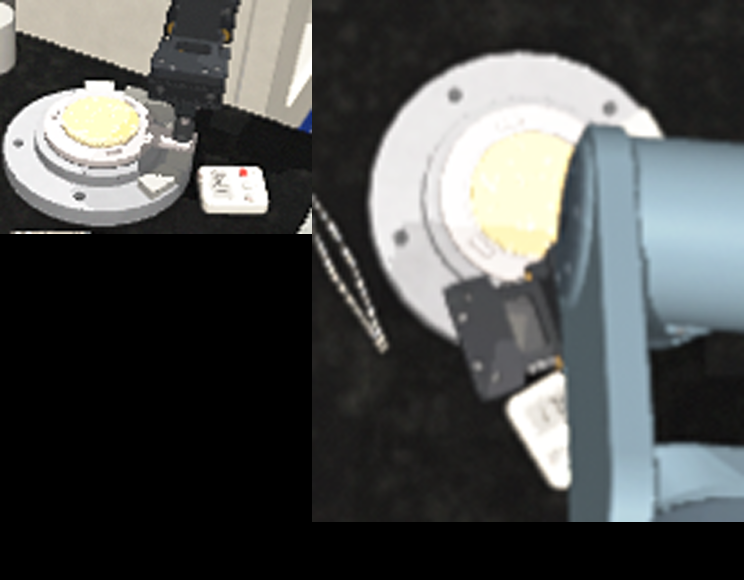

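The ear has turned with the ring and the fingers now sit loosely around it (force about 0). Now I'll push it along with the trailing finger in small steps.

```bash
python3 - <<'E'
from h import *
from station import *
b=np.array(state()['ft_force']); ad=197.4; out=[]; hist=[]
while ad<245:
    ad+= .8 if ad<226 else .45
    a=np.radians(ad); servo_line(pos(a,.098),v=.02,rot=rot(a,1)); s=state(); d=s['ft_force']-b
    t=np.array([-np.sin(a),np.cos(a),0]); r=np.array([np.cos(a),np.sin(a),0])
    ft=d@t; hist.append(ft)
    out.append(f"{ad:.1f} {s['t']:.2f} t{ft:.1f} r{d@r:.1f} z{d[2]:.1f}")
    if ft<-10.5: out.append('STOP force'); break
    if ad<210 and ft<-9: out.append('STOP?');break
    if s['t']>40: out.append('TIME');break
print(*out,sep='\n')
E
```

```text
198.2 13.15 t-0.8 r-1.2 z-0.3
199.0 13.40 t-0.4 r-0.5 z0.2
199.8 13.65 t-0.8 r-1.3 z-0.1
200.6 13.90 t-5.0 r-1.3 z0.9
201.4 14.15 t-6.3 r-1.7 z2.0
202.2 14.40 t-5.1 r-0.9 z2.0
203.0 14.65 t-5.1 r-1.3 z1.6
203.8 14.90 t-5.3 r0.1 z1.7
204.6 15.15 t-5.3 r-1.2 z2.3
205.4 15.40 t-6.3 r-0.2 z1.5
206.2 15.65 t-6.0 r-0.7 z2.7
207.0 15.90 t-5.2 r0.2 z2.8
207.8 16.15 t-4.6 r-0.0 z3.2
208.6 16.40 t-5.7 r-0.7 z3.1
209.4 16.65 t-5.7 r0.4 z2.9
210.2 16.90 t-6.2 r0.1 z3.1
211.0 17.15 t-6.3 r-0.0 z2.2
211.8 17.40 t-6.1 r0.2 z3.1
212.6 17.65 t-6.7 r0.4 z3.8
213.4 17.90 t-5.6 r0.9 z3.1
214.2 18.15 t-6.5 r0.5 z3.5
215.0 18.40 t-6.5 r-0.4 z3.6
215.8 18.65 t-6.0 r0.4 z1.9
216.6 18.90 t-5.3 r-0.0 z2.1
217.4 19.15 t-2.9 r1.2 z-0.7
218.2 19.40 t-4.8 r0.6 z-1.4
219.0 19.65 t-5.7 r0.5 z-0.4
219.8 19.90 t-5.2 r0.7 z-0.3
220.6 20.15 t-5.5 r1.4 z0.2
221.4 20.40 t-5.3 r1.1 z-0.2
222.2 20.65 t-5.4 r1.2 z0.9
223.0 20.90 t-5.5 r0.7 z-0.3
223.8 21.15 t-5.5 r1.2 z0.5
224.6 21.40 t-5.2 r1.9 z1.0
225.4 21.65 t-5.9 r1.9 z1.7
226.2 21.90 t-5.5 r3.3 z1.2
226.7 22.15 t-6.1 r2.0 z0.8
227.1 22.40 t-5.8 r1.6 z0.8
227.6 22.65 t
[... 232 characters left out ...]
5 z1.3
231.6 24.90 t-5.9 r2.6 z1.2
232.1 25.15 t-6.6 r2.3 z1.4
232.5 25.40 t-7.2 r3.5 z1.5
233.0 25.65 t-7.1 r1.8 z1.2
233.4 25.90 t-6.0 r3.2 z1.9
233.9 26.15 t-7.5 r2.9 z2.1
234.3 26.40 t-6.4 r3.0 z1.8
234.8 26.65 t-6.7 r2.7 z1.7
235.2 26.90 t-6.5 r2.9 z1.4
235.7 27.15 t-5.7 r3.5 z1.6
236.1 27.40 t-7.0 r2.4 z1.7
236.6 27.65 t-5.4 r3.2 z1.3
237.0 27.90 t-6.4 r3.2 z0.7
237.5 28.15 t-5.9 r3.0 z0.1
237.9 28.40 t-5.3 r2.6 z-1.1
238.4 28.65 t-0.9 r-0.7 z-0.6
238.8 28.90 t-0.5 r-0.1 z-1.4
239.3 29.15 t-0.7 r0.5 z0.3
239.7 29.40 t-1.1 r0.5 z1.4
240.2 29.65 t-1.9 r-0.5 z0.9
240.6 29.90 t-5.1 r-0.3 z2.7
241.1 30.15 t-5.8 r-0.9 z4.2
241.5 30.40 t-8.1 r-1.1 z4.7
242.0 30.65 t-10.9 r-1.1 z5.4
STOP force
```

The force fell to about 0 at tool bearing 238°, where the pin dropped. It then rose to a stop at 242°, and I stopped pushing at 11 N. Next I'll back off, open, rise and look.

```bash
python3 - <<'E'
from h import *
from station import *
a=np.radians(239.6)
servo_line(pos(a,.098),v=.03,rot=rot(a,1)); move_gripper(.034); s=state(); print(s['t'],s['ft_force'])
servo_line(pos(a,.125),v=.06); servo_line(pos(a,.2),v=.15)
q=np.array(state()['qpos']); q[0]=.75
set_joints(q)   # swing clear to the left, high
s=state(); print(s['t'],s['eef_pos'],s['ft_force'])
I=[]
for c,(x0,y0,x1,y1) in (("scene",(230,100,350,190)),("top",(280,120,400,265))):
    f=grab_frame(c); pickle.dump(f,open(f'{c}4.pkl','wb'))
    print(c,recognise(c,"pull_ring")[:1],recognise(c,"petri_dish")[:3])
    P=cloud(f).reshape(-1,3); d=np.hypot(P[:,0]-.5658,P[:,1]-.0988); m=(P[:,2]>.083)&(P[:,2]<.14)&(d<.125)&(d>.06)
    k=P[m]; print('ring n',m.sum(),(k.min(0)+k.max(0))/2,'zmax',k[:,2].max(),np.percentile(k[:,2],95)); 
    m2=k.mean(0)[:2]-[.5658,.0988]; print('bearing',np.degrees(np.arctan2(m2[1],m2[0]))%360)
    cr=f['img'][y0:y1,x0:x1]; I.append(cv2.resize(cr,None,fx=3.3,fy=3.3,interpolation=cv2.INTER_CUBIC))
h=max(i.shape[0] for i in I); o=np.hstack([cv2.copyMakeBorder(i,0,h-i.shape[0],0,0,0) for i in I]); cv2.imwrite('pics/both4.png',o); cv2.imwrite('pics/scene4.png',f['img'] if 0 else pickle.load(open('scene4.pkl','rb'))['img'])
E
```

```text
31.3583 [ 0.01514408  0.47331433 -0.23704268]
34.325 [0.2911572  0.43104461 0.19902045] [ 0.58628773  0.32976213 -0.45952613]
scene [] [{'location': [0.5653, 0.0918, 0.061], 'p': 0.9}, {'location': [0.5694, 0.3337, 0.0043], 'p': 0.85}, {'location': [0.4214, 0.3403, 0.0013], 'p': 0.66}]
ring n 122 [0.51540814 0.02517248 0.10523959] zmax 0.12727084143012984 0.12599012107494603
bearing 235.18421964232908
top [] [{'location': [0.5691, 0.3357, 0.0042], 'p': 0.92}, {'location': [0.4227, 0.3407, 0.0054], 'p': 0.67}, {'location': [0.5641, 0.0916, 0.0594], 'p': 0.63}]
ring n 120 [0.51722772 0.02358559 0.10702937] zmax 0.12996261196984432 0.12559591331404593
bearing 236.4066602901496
```

View pics/both4.png

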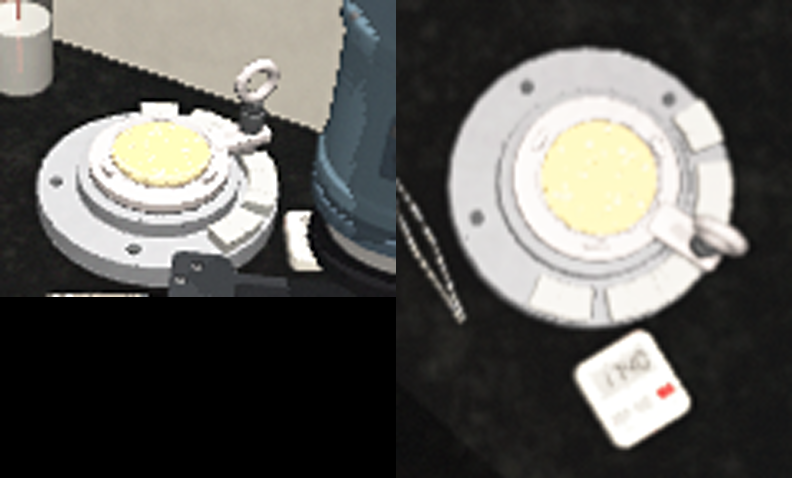

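The ring is at bearing about 236°, the measured next notch. Its top is at 0.126–0.127 m, the same as at home, where riding on the track would read about 0.135. The home notch is now empty, and the dish and bystanders are in place. Handing in.

```bash
python3 - <<'E'
from h import *
from station import *
for c in ("scene","top"):
    for k in (0,4):
        P=cloud(pickle.load(open(f'{c}{k}.pkl','rb'))).reshape(-1,3); d=np.hypot(P[:,0]-.5658,P[:,1]-.0988); m=(P[:,2]>.083)&(P[:,2]<.14)&(d<.125)&(d>.06)
        print(c,k,np.percentile(P[m][:,2],[90,95,100]))
a=pickle.load(open('top0.pkl','rb'))['img'].astype(int);b=pickle.load(open('top4.pkl','rb'))['img'].astype(int)
d=np.abs(a-b).max(2)>60; print('timer diff px',d[222:258,330:372].sum(),'tweezers',d[168:220,272:300].sum(),'marker',d[205:230,140:205].sum())
job_done(); print(state()['t'])
E
```

```text
scene 0 [0.12432394 0.12604633 0.12745598]
scene 4 [0.12444733 0.12599012 0.12727084]
top 0 [0.12461182 0.12577892 0.12761183]
top 4 [0.12434493 0.12559591 0.12996261]
timer diff px 0 tweezers 0 marker 0
the job is handed in; nothing more can be done
the job is handed in; nothing more can be done
```

The dish is turned to the next sector, with the pin down in the very next notch. I pinched the ring and lifted it about 11 mm to unlock it, then swung it 15° while gripped. After that I loosened the fingers and pushed it along the track with about 6 N. The pin dropped by itself, and I stopped pushing at about 11 N when it met the side of the notch. Then I backed off, opened and withdrew; the job was handed in at about 34.5 s on the robot's clock.

**Last checks**
- **Notch:** the ring sits at bearing about 236°, against about 236–237° measured beforehand for the next notch. That is about 54° of turn, within the 36–60° allowed.
- **Pin depth:** the ring top is within about 0.3 mm of its height at home in both cameras (95th percentile), so the pin is fully down. One stray top-camera reading was 2.4 mm higher. A pin still riding on the track would read about 8 mm higher.
- **Dish:** it is still in its nest. The network put it about 4–5 mm further to the robot's right than before, just over its 4 mm accuracy. In the picture it sits centred.
- **Bystanders:** the timer, tweezers and marker show no pixel change in the top camera.

The network did not find the ring in the last pictures, so its position comes from the depth data. While the ring was gripped, the sideways force showed a steady offset of about 3 N, which went away when I released it.

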